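# Drop the reducer ring into the router plate and clip it

### The job

Change the reducer ring of the router plate without picking anything up: with your fingertips push the ring with the wide hole across the plate until it drops into the round recess and lies flat and flush in it. Then push the little steel clip round by its pin until it points across the ring at the middle of the recess, and let go. Keep the ring on the plate all the way (slide it, never lift it), and leave the narrow-holed ring, the loose nut, the glue bottle and the tin where they are.

Things in the scene. Friction and masses are not known exactly. Their poses are not given: they have to be found in the camera images.
- router_top: Fixed router table top on the bench: plywood base 280 x 430 x 30 mm (x, y, z) with an aluminium plate 240 x 390 x 8.5 mm on it, flat top 38.5 mm above the bench. Origin at the centre of its underside. The round recess is in the plate's middle. The two rings start flat on the plate, one on the +y side of the recess, the other on the -y side, either way round.
- recess (a point): Centre of the recess's mouth, level with the plate's top (same axes as router_top). The recess is 94 mm across and 8.5 mm deep, with a 54 mm hole in its floor that leaves a ledge all round; its edge is chamfered 1.5 mm.
- wide_ring: The ring to use: loose flat black plastic ring, 90 mm outside, 52 mm hole, 8 mm thick, edges chamfered 1.5 mm, 60 g. Origin at the centre of its underside, z up. 2 mm clearance all round in the recess: it stays flat until about 13 mm short of centre, then its front dips, and pushed on to the centre it drops fully. Seated, its top is 0.5 mm below the plate's.
- narrow_ring: The ring to leave alone: the same outside size, 90 mm and 8 mm thick, black plastic, but with a small 24 mm hole. Origin at the centre of its underside.
- clip (a joint): Clip angle, rad. A steel bar 14 mm wide, 5 mm thick, 46 mm long from its pivot, 1.5 mm above the plate. At 0 (open) it points along -y of router_top, clear of the recess; it starts at 0 to 0.3; growing values turn it clockwise from above; at 1.57 it points along -x at the recess's centre, over a seated ring; stop at 1.6. About 1 N at the pin moves it; it stays where left. An unseated ring blocks it.
- clip_pivot (a point): The clip's pivot axis at the plate's top, 72 mm from the recess's centre along +x of router_top; the pivot screw stands 9.5 mm above the plate.
- clip_pin (a point): The black upright pin on the clip, 12 mm in diameter, 34 mm from the pivot, reaching from 6.5 to 28.5 mm above the plate; this point is on its axis, 17.5 mm above the plate.
- nut: Loose round tapered steel collet nut, 26 mm across and 18 mm tall, lying on a far corner of the plate. Origin at the centre of its underside. Leave alone.
- glue: Yellow glue bottle, 60 mm in diameter and 170 mm tall, standing on the bench to the left. Origin at its underside. Leave alone.
- tin: Steel tin, 90 mm in diameter and 110 mm tall, standing on the bench to the right. Origin at its underside. Leave alone.
Things that resemble listed ones, but are neither listed nor needed, are in the scene too. Leave any orange or pink look-alike of the wide_ring alone.

How it is judged:
On the way, in this order (a step that is already met when the one before it is completed fails the run):
1. the wide-holed ring lies in the recess, the clip still open (below 0.8 rad) (horizontal distance between wide_ring and recess below 0.004 m and z of wide_ring in the frame of recess below -0.0065 m and angle between the z axis of wide_ring and the z axis of router_top, either way round below 0.05 rad and value of joint clip below 0.8 rad), for 0.2 s.
2. the clip is turned over the seated ring (horizontal distance between wide_ring and recess below 0.004 m and z of wide_ring in the frame of recess below -0.0065 m and angle between the z axis of wide_ring and the z axis of router_top, either way round below 0.05 rad and value of joint clip above 1.25 rad), for 0.2 s.
At the end, for the whole second after the job is handed in: The wide-holed ring lies flat in the recess (within 4 mm of its centre, underside at least 6.5 mm below the plate's top, within 0.05 rad of flat) and at rest, the clip is at more than 1.25 rad, and the narrow-holed ring, nut, bottle and tin are within 20 mm of where they started (all of step 2 and linear speed of wide_ring below 0.02 m/s and distance of each of narrow_ring, nut, glue, tin from where it was at the start of the episode below 0.02 m); the robot touches nothing.
It fails at once if the wide-holed ring is lifted: its centre more than 6 mm above the plate (z of wide_ring in the frame of recess above 0.006 m).
It fails at once if the wide-holed ring is tipped up by more than 0.3 rad (angle between wide_ring's own z axis and vertical above 0.3 rad).
It fails at once if the narrow-holed ring is lifted or moved by more than 20 mm (distance of narrow_ring from where it was at the start of the episode above 0.02 m).
It fails at once if the nut, the bottle or the tin is moved by more than 20 mm (distance of any of nut, glue, tin from where it was at the start of the episode above 0.02 m).
It also fails if it takes over 51 s, if anything falls off the work surface, if the arm or the gripper's body presses on something with over 40 N, if the wrist force passes 120 N, or if a joint passes its speed limit or range.

### The arm

A 6-joint arm with a two-finger parallel gripper is mounted at the origin on the work surface. World frame = base frame: x ahead of the robot, y to its left, z up, the work surface at z = 0. Lengths are in m, angles in rad, forces in N, time in s.
With the tool pointing down it reaches from about 0.325 to 0.875 m from the base axis. Payload 4.4 kg.
Tool frame: the origin (TCP) lies on the centre line of the jaws, within the pads' length; the fingertips stand env.tcp_to_tips ahead of it and the grasp point (between the pads) lies 2 mm behind it (env.tcp_to_tips is the distance from the TCP to the fingertips, in m); z points along the fingers, y is the line along which they close (so a half turn about z gives the same grasp; the last joint's range is limited). The gripper opens to 85 mm and grips with 20 to 120 N. Pads are 22 mm wide; open, the fingers measure 114 mm over their backs; the gripper's body (76 mm by 85 mm) begins 54 mm behind the grasp point. The pads swing forward as they close: fully open they stand 13 mm farther back than shut.
Start: joints at [-1.359, 0.207, 1.542, -0, 1.393, -0.15], TCP at [0.204, -0.538, 0.248] pointing down, gripper open.
Joint ranges: [-2.73, 2.73], [-0.86, 2.22], [0.23, 2.46], [-1.11, 4.25], [0.08, 2.63], [-2.82, 2.82]. Speed limits (rad/s): [2.79, 2.79, 3.14, 3.14, 3.14, 3.14].

### API

Orientations are given as a unit quaternion [x, y, z, w].
In Python, from station import env gives the robot as it stands. The module is installed in compiled form; this text tells all that it offers.
- The arm moves only by the tool play_rows, never from a script. Its argument "motion" is a list that holds one entry, the list of rows, each a list of 4 numbers: the shift along the tool's x, y, z each as a share of 0.5 m, from -1 to 1, then the turn about the tool's z as a share of 90 degrees, from -1 to 1. In form: [[[dx, dy, dz, spin], ...]]. A call has 1 to 5 rows; each row shifts and turns the commanded pose from where the row before left it, along the tool's axes as they then stand; what a row does not reach is not made up. A row lasts 1/10 s, in which the tool goes at most 50 mm and 8.59 degrees, less where a joint would pass 70% of its speed; a pose out of reach is approached as far as the arm can. A call with a number of a shift or a turn outside -1 to 1 is refused whole. A call with a gripper value outside its range is refused whole. "claw" is the closure, from 0 (fully open) to 1 (shut), set as the call begins (left out, the last holds). The fingers move at their own pace and stop on an object; the grip force is fixed at half the most. Time passes only in rows, so rows that do not move let the fingers close. It gives the time, the measured TCP pose, the force, the opening and the grip force at its end, in the units of the state.
- env.observe(): the state, without advancing time (a new reading comes with each control period).
- env.get_image(name): name is "scene" or "top" or "wrist"; returns (picture, depth): 480x640x3 uint8, blue, green, red; 480x640 float32, m along the optical axis (not along the pixel's ray), 0 where there is no reading.
- env.camera_model(name): a dict with "fx", "fy", "cx", "cy" (pixels), "extrinsics" (4x4, takes a point from world to camera coordinates). Camera axes: x right, y up, looking along -z (the intrinsics and any distortion apply to the point x, -y, -z); pixel columns grow to the right and rows downward; lengths in m; the calibration is good to about 2 mm. A picture is of the moment at which its call begins: read the wrist's pose just before it. camera_model takes no time and is no camera call; for the wrist camera it gives the pose at the moment of the call.
- env.finish_job(): hands the job in; it is judged then, once.
The state is a dict: "t": time; "joints": joint angles; "qvel": joint speeds; "joint_efforts": joint torques, N m; "eef_pos": TCP position; "tcp_rot": TCP orientation; "force": force on the tool from outside, world axes, zero at the start; "torque": the same for the moment, N m; "width": opening from 0.0 (shut) to 1.0 (fully open); "gripper_force": force on a finger pad.
Only numpy, scipy, OpenCV 4.12 (cv2) and the standard library are available. Lean on these libraries where they do the work, as an engineer would, in place of code of your own. Each camera call takes 0.05 s, during which the arm holds its last target. There are 200 camera calls.

## Working session

There is one attempt and no reset: what is moved stays moved. The work goes in short steps, Python scripts to look and compute and a tool call to move; the robot and the scene stay as the last step left them, time stands still between calls to the robot, and variables do not carry over. Pictures are saved under pics/ and viewed, at most 12 in all, crops included, and the job is handed in when it is done.

Besides the shell and the picture viewer there is one more tool, called after "Call:" as name(argument=value, ...) on one line, values as JSON. play_rows: Moves the arm, as the interface text tells. Its arguments: {"type":"object","properties":{"motion":{"type":"array","items":{"type":"array","items":{"type":"array","items":{"type":"number","minimum":-1,"maximum":1}}}},"claw":{"type":"number"}},"required":["motion"]}

```bash
mkdir -p pics; python3 - <<'E'
from station import env
import cv2,numpy as np
s=env.observe();print(s['t'],s['eef_pos'],s['tcp_rot'],s['width'],env.tcp_to_tips)
for n in("top","scene"):
    im,d=env.get_image(n);cv2.imwrite(f"pics/{n}0.png",im);np.save(f"pics/{n}0.npy",d)
    m=env.camera_model(n);print(n,{k:np.round(v,3).tolist() for k,v in m.items()})
E
```

```text
0.0 [ 0.2038961  -0.53684124  0.24709831] [ 9.83589395e-01  1.80417532e-01 -4.89574251e-05 -1.18861420e-03] 1.000974288466347 0.017
top {'fx': 472.379, 'fy': 472.379, 'cx': 323.827, 'cy': 232.906, 'extrinsics': [[-0.004, -1.0, -0.024, 0.018], [0.99, -0.008, 0.139, -0.599], [-0.139, -0.024, 0.99, -1.203], [0.0, 0.0, 0.0, 1.0]]}
scene {'fx': 538.634, 'fy': 538.634, 'cx': 331.787, 'cy': 244.765, 'extrinsics': [[-0.549, 0.835, 0.006, 0.293], [-0.633, -0.421, 0.649, 0.307], [0.545, 0.353, 0.761, -1.897], [0.0, 0.0, 0.0, 1.0]]}
```

View pics/top0.png

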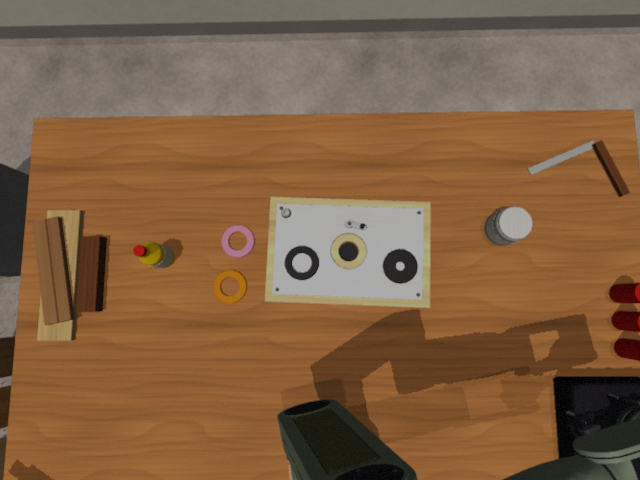

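View pics/scene0.png

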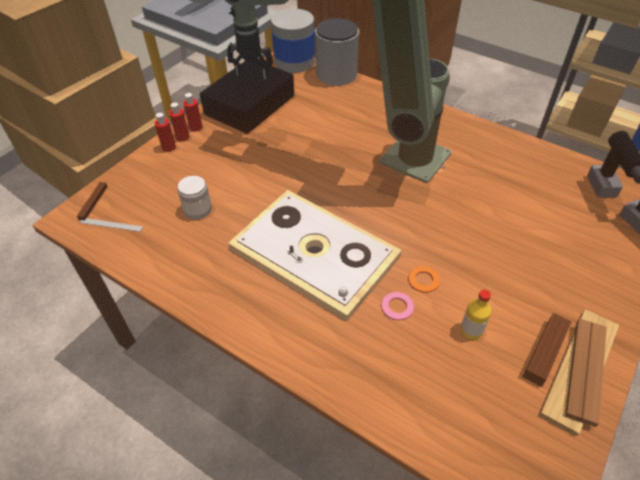

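Top view: the wide ring is at (302,262), the recess at (349,251), the narrow ring at (400,266), the clip pivot near (350,224) with its pin near (362,226), and the nut at (286,212). The wide ring is therefore on the +y side.

```bash
cat > h.py <<'E'
from station import env
import cv2,numpy as np
def w(m,u,v,z):
    E=m["extrinsics"];R=E[:3,:3];t=E[:3,3];c=-R.T@t
    u=np.atleast_1d(u).astype(float);v=np.atleast_1d(v).astype(float)
    d=np.stack([(u-m["cx"])/m["fx"],-(v-m["cy"])/m["fy"],-np.ones_like(u)],-1)@R
    return c+d*((z-c[2])/d[:,2])[:,None]
def px(m,p):
    q=m["extrinsics"][:3,:3]@np.asarray(p)+m["extrinsics"][:3,3]
    return m["cx"]+m["fx"]*q[0]/-q[2], m["cy"]-m["fy"]*q[1]/-q[2]
E
python3 - <<'E'
from h import *
im=cv2.imread("pics/top0.png");m=env.camera_model("top")
g=cv2.cvtColor(im,cv2.COLOR_BGR2GRAY)
dark=(g<80).astype(np.uint8)
n,l,st,c=cv2.connectedComponentsWithStats(dark[195:310,262:435])
for i in range(1,n):
    if st[i,4]>15:
        u,v=c[i]+[262,195];print("dark",st[i],round(u,1),round(v,1),w(m,u,v,0.0465 if st[i,2]>25 else .0385).round(4))
hsv=cv2.cvtColor(im,cv2.COLOR_BGR2HSV)
pl=((hsv[...,1]<40)&(g>150)).astype(np.uint8); pl[:195]=0;pl[310:]=0;pl[:,:262]=0;pl[:,435:]=0
r=cv2.minAreaRect(cv2.findNonZero(pl));print(r)
b=cv2.boxPoints(r);W=w(m,b[:,0],b[:,1],.0385);print(W.round(4),W.mean(0))
for a,bb in((0,1),(1,2)):print(W[bb]-W[a],np.linalg.norm(W[bb]-W[a]))
cv2.imwrite("pics/crop.png",cv2.resize(im[190:320,260:440],None,fx=4.4,fy=4.4,interpolation=cv2.INTER_CUBIC))
E
```

```text
dark [98 29  5  5 17] 361.8 225.9 [[ 0.6178 -0.0861  0.0385]]
dark [ 77  47  19  19 288] 348.0 251.0 [[ 0.5512 -0.0488  0.0385]]
dark [ 23  51  34  34 564] 301.5 262.5 [[0.5212 0.0729 0.0465]]
dark [121  54  34  34 825] 399.8 265.9 [[ 0.5108 -0.1823  0.0465]]
((348.4112548828125, 251.16371154785156), (150.2165985107422, 91.24933624267578), 1.9091525077819824)
[[ 0.4395  0.1507  0.0385]
 [ 0.6814  0.1452  0.0385]
 [ 0.6642 -0.2539  0.0385]
 [ 0.4249 -0.238   0.0385]] [ 0.55251955 -0.04901162  0.0385    ]
[ 0.24189987 -0.00548256  0.        ] 0.24196199160283435
[-0.01723963 -0.3990973   0.        ] 0.39946947099349506
```

View pics/crop.png

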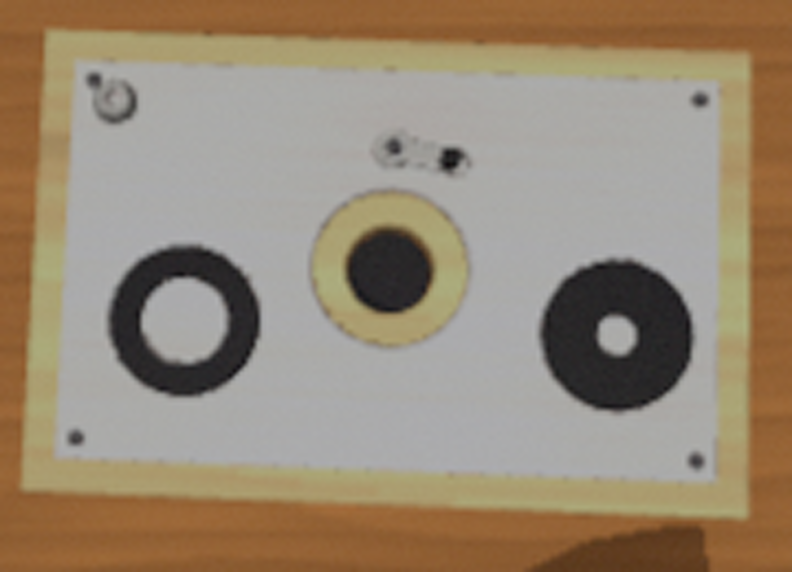

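Crop: the plate's centre and the recess agree, at about (0.552,-0.049). The wide ring is at (0.521,0.073), so it has to travel about 126 mm, mostly along -y. First I turn the tool and set the fingers to a gap of about 50 mm.

Call:
play_rows(motion=[[[0,0,0,-0.0928],[0,0,0,-0.0928],[0,0,0,-0.0928],[0,0,0,-0.0928],[0,0,0,-0.0928]]], claw=0.41)

```text
t: 0.6
eef_pos: [0.204, -0.5371, 0.2476]
tcp_rot: [0.853, 0.522, 0.0, -0.001]
force: [-0.4, -0.3, -0.1]
width: 0.589
gripper_force: 0.0
```

Call:
play_rows(motion=[[[0,0,0,-0.0928],[0,0,0,-0.0928],[0,0,0,-0.0928],[0,0,0,-0.0928],[0,0,0,-0.0928]]])

```text
t: 1.1
eef_pos: [0.2039, -0.5371, 0.2476]
tcp_rot: [0.611, 0.791, 0.0, -0.001]
force: [-0.3, 0.2, -0.7]
width: 0.592
gripper_force: 0.0
```

```bash
cat >> h.py <<'E'
from scipy.spatial.transform import Rotation as Ro
def go(p):
    s=env.observe();R=Ro.from_quat(s['tcp_rot']).as_matrix()
    yaw=np.degrees(np.arctan2(R[1,0],R[0,0]))
    print("t",round(s['t'],2),"pos",s['eef_pos'].round(4),"yaw",yaw.round(2),"w",round(s['width'],3),"F",np.round(s['force'],1),"tool shift share",(R.T@(np.array(p)-s['eef_pos'])/0.5).round(4))
E
python3 -c "
from h import *
go([.505,.136,.15]);print(env.tcp_to_tips)"
```

```text
t 1.1 pos [ 0.2039 -0.5371  0.2476] yaw 104.65 w 0.592 F [-0.3  0.2 -0.7] tool shift share [1.15   0.923  0.1968]
0.017
```

Call:
play_rows(motion=[[[0.0575,0.046,0.0,0],[0.0575,0.046,0.0,0],[0.0575,0.046,0.0,0],[0.0575,0.046,0.0,0],[0.0575,0.046,0.0,0]]])

```text
t: 1.6
eef_pos: [0.2801, -0.3682, 0.2477]
tcp_rot: [0.614, 0.79, 0.0, -0.0]
force: [0.7, 0.2, -0.5]
width: 0.593
gripper_force: 0.0
```

Call:
play_rows(motion=[[[0.0575,0.046,0.0,0],[0.0575,0.046,0.0,0],[0.0575,0.046,0.0,0],[0.0575,0.046,0.0,0],[0.0575,0.046,0.0,0]]])

```text
t: 2.1
eef_pos: [0.356, -0.2005, 0.2479]
tcp_rot: [0.614, 0.79, 0.0, -0.0]
force: [1.2, -0.9, -0.0]
width: 0.589
gripper_force: 0.0
```

Call:
play_rows(motion=[[[0.0575,0.046,0.0,0],[0.0575,0.046,0.0,0],[0.0575,0.046,0.0,0],[0.0575,0.046,0.0,0],[0.0575,0.046,0.0,0]]])

```text
t: 2.6
eef_pos: [0.4318, -0.0329, 0.248]
tcp_rot: [0.614, 0.79, -0.0, -0.0]
force: [0.3, 0.1, 0.7]
width: 0.587
gripper_force: 0.0
```

Call:
play_rows(motion=[[[0.0575,0.046,0.04,0],[0.0575,0.046,0.04,0],[0.0575,0.046,0.04,0],[0.0575,0.046,0.04,0],[0.0575,0.046,0.04,0]]])

```text
t: 3.1
eef_pos: [0.5077, 0.1348, 0.147]
tcp_rot: [0.613, 0.79, -0.0, -0.0]
force: [0.9, -0.8, -0.3]
width: 0.59
gripper_force: 0.0
```

```bash
python3 - <<'E'
from h import *
go([.505,.136,.075])
im,d=env.get_image("wrist");m=env.camera_model("wrist")
cv2.imwrite("pics/w1.png",im);np.save("pics/w1.npy",d)
print(m); print(px(m,[.521,.073,.0465]),px(m,[.552,-.049,.0385]))
E
```

```text
t 3.1 pos [0.5077 0.1348 0.147 ] yaw 104.32 w 0.59 F [ 0.9 -0.8 -0.3] tool shift share [ 0.0037 -0.0045  0.1441]
{'fx': 415.55856950550213, 'fy': 415.55856950550213, 'cx': 318.4022557785381, 'cy': 236.19539959276406, 'extrinsics': array([[ 0.96804991,  0.25072671, -0.00393416, -0.52436074],
       [-0.24114279,  0.92651464, -0.28882654,  0.00113113],
       [-0.06877147,  0.2805472 ,  0.95737336, -0.28321327],
       [ 0.        ,  0.        ,  0.        ,  1.        ]])}
(np.float64(315.3161905101493), np.float64(351.18825455890266)) (np.float64(315.0084216831691), np.float64(498.99972936086783))
```

View pics/w1.png

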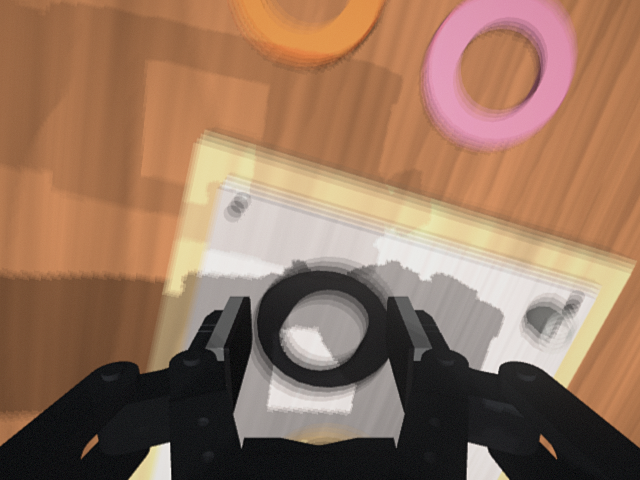

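The wrist picture is motion-blurred: the ring shows at about (320,325), where I predicted (315,351). I'll retake it at rest.

```bash
python3 - <<'E'
from h import *
env.get_image("wrist");im,d=env.get_image("wrist");m=env.camera_model("wrist")
cv2.imwrite("pics/w2.png",im);np.save("pics/w2.npy",d)
go([.505,.136,.075]); print(px(m,[.521,.073,.0465]))
E
```

```text
t 3.25 pos [0.5062 0.1347 0.1458] yaw 104.5 w 0.59 F [ 0.3 -0.2 -0.2] tool shift share [ 0.0029 -0.001   0.1415]
(np.float64(318.90102708525836), np.float64(343.0189626340133))
```

View pics/w2.png

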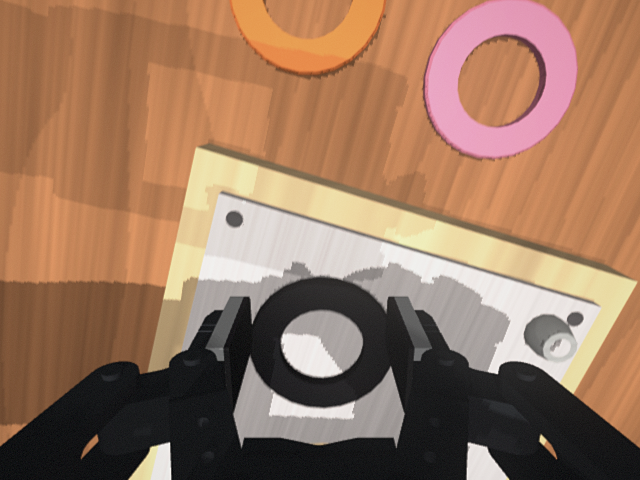

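The sharp view puts the ring at (322,343), predicted (319,343), so it agrees within about 1 mm. I lower behind the ring.

Call:
play_rows(motion=[[[0.003,-0.001,0.034,0],[0,0,0.034,0],[0,0,0.034,0],[0,0,0.034,0],[0,0,0.034,0]]])

```text
t: 3.75
eef_pos: [0.507, 0.1335, 0.0635]
tcp_rot: [0.614, 0.789, 0.0, 0.001]
force: [0.0, 0.3, 0.0]
width: 0.589
gripper_force: 0.0
```

Call:
play_rows(motion=[[[0,0,0.004,0],[0,0,0,0],[0,0,0,0]]])

```text
t: 4.05
eef_pos: [0.5077, 0.1342, 0.0626]
tcp_rot: [0.614, 0.789, 0.001, 0.001]
force: [0.3, 0.1, 0.4]
width: 0.591
gripper_force: 0.0
```

Call:
play_rows(motion=[[[0,0,0.004,0],[0,0,0,0]]])

```text
t: 4.25
eef_pos: [0.5073, 0.1346, 0.06]
tcp_rot: [0.614, 0.79, 0.0, 0.0]
force: [-0.5, -0.4, -0.2]
width: 0.591
gripper_force: 0.0
```

Call:
play_rows(motion=[[[0,0,0.004,0],[0,0,0,0]]])

```text
t: 4.45
eef_pos: [0.5067, 0.1346, 0.0572]
tcp_rot: [0.614, 0.79, -0.0, -0.0]
force: [0.1, -0.5, -0.0]
width: 0.588
gripper_force: 0.0
```

Call:
play_rows(motion=[[[0,0,0.002,0],[0,0,0,0]]])

```text
t: 4.65
eef_pos: [0.5067, 0.1346, 0.0561]
tcp_rot: [0.614, 0.79, -0.0, -0.0]
force: [-0.4, 0.3, 0.2]
width: 0.589
gripper_force: 0.0
```

Call:
play_rows(motion=[[[0,0,0.002,0],[0,0,0,0]]])

```text
t: 4.85
eef_pos: [0.5067, 0.1346, 0.0551]
tcp_rot: [0.614, 0.79, -0.0, -0.0]
force: [-0.3, -0.0, 0.1]
width: 0.591
gripper_force: 0.0
```

Call:
play_rows(motion=[[[0,0,0.002,0],[0,0,0,0]]])

```text
t: 5.05
eef_pos: [0.5067, 0.1346, 0.0541]
tcp_rot: [0.614, 0.79, -0.0, -0.0]
force: [0.2, 1.0, 0.7]
width: 0.591
gripper_force: 0.0
```

```bash
python3 - <<'E'
from h import *
im,d=env.get_image("wrist");m=env.camera_model("wrist")
cv2.imwrite("pics/w3.png",im)
go([.505,.136,.055])
E
```

```text
t 5.1 pos [0.5068 0.1346 0.0542] yaw 104.31 w 0.594 F [0.5 0.2 0. ] tool shift share [ 0.0036 -0.0027 -0.0016]
```

View pics/w3.png

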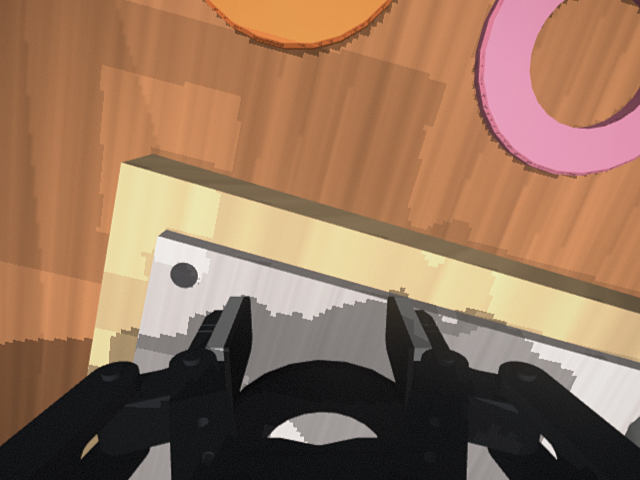

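The fingertips sit just behind the ring's rear rim with the ring centred between them. I lower on until they touch the plate.

Call:
play_rows(motion=[[[0,0,0.003,0],[0,0,0,0]]])

```text
t: 5.3
eef_pos: [0.5067, 0.1346, 0.0526]
tcp_rot: [0.614, 0.79, -0.0, -0.0]
force: [0.0, 1.2, 0.3]
width: 0.587
gripper_force: 0.0
```

Call:
play_rows(motion=[[[0,0,0.002,0],[0,0,0,0]]])

```text
t: 5.5
eef_pos: [0.5068, 0.1346, 0.0524]
tcp_rot: [0.614, 0.79, -0.0, -0.0]
force: [-2.9, -0.6, 5.0]
width: 0.589
gripper_force: 2.6
```

Call:
play_rows(motion=[[[0,0,0.002,0],[0,0,0,0]]])

```text
t: 5.7
eef_pos: [0.5069, 0.1346, 0.0524]
tcp_rot: [0.613, 0.79, -0.0, -0.0]
force: [-4.6, -1.1, 11.2]
width: 0.594
gripper_force: 5.9
```

Contact is at z≈0.0525. I lift about 2 mm clear of the plate and push toward the recess.

Call:
play_rows(motion=[[[0,0,-0.008,0],[0,0,0,0],[-0.012,-0.0004,0,0],[-0.012,-0.0004,0,0],[-0.012,-0.0004,0,0]]])

```text
t: 6.2
eef_pos: [0.5106, 0.1164, 0.0544]
tcp_rot: [0.614, 0.79, -0.0, -0.0]
force: [-0.2, 0.3, -1.2]
width: 0.586
gripper_force: 0.2
```

Call:
play_rows(motion=[[[-0.012,-0.0004,0,0],[-0.012,-0.0004,0,0],[-0.012,-0.0004,0,0],[-0.012,-0.0004,0,0],[-0.012,-0.0004,0,0]]])

```text
t: 6.7
eef_pos: [0.5172, 0.0871, 0.0548]
tcp_rot: [0.614, 0.79, -0.0, -0.0]
force: [-0.2, 0.1, -0.3]
width: 0.588
gripper_force: 0.2
```

Call:
play_rows(motion=[[[-0.012,0,0,0],[-0.012,0,0,0],[-0.012,0,0,0],[-0.012,0,0,0],[-0.012,0,0,0]]])

```text
t: 7.2
eef_pos: [0.5247, 0.0581, 0.0548]
tcp_rot: [0.614, 0.79, 0.0, 0.0]
force: [0.4, 0.8, -0.2]
width: 0.591
gripper_force: 0.2
```

Call:
play_rows(motion=[[[-0.012,0,0,0],[-0.012,0,0,0],[-0.012,0,0,0],[-0.012,0,0,0],[-0.012,0,0,0]]])

```text
t: 7.7
eef_pos: [0.5321, 0.0291, 0.0548]
tcp_rot: [0.614, 0.79, 0.0, 0.0]
force: [-0.4, 0.5, 0.1]
width: 0.589
gripper_force: 0.2
```

```bash
python3 - <<'E'
from h import *
env.get_image("top");im,d=env.get_image("top")
cv2.imwrite("pics/t2.png",cv2.resize(im[170:330,250:450],None,fx=4,fy=4,interpolation=cv2.INTER_CUBIC))
go([.540,-.002,.0545])
E
```

```text
t 7.8 pos [0.5324 0.0287 0.0549] yaw 104.26 w 0.589 F [ 0.6 -0.   1.5] tool shift share [-0.0632 -0.0003  0.0008]
```

View pics/t2.png

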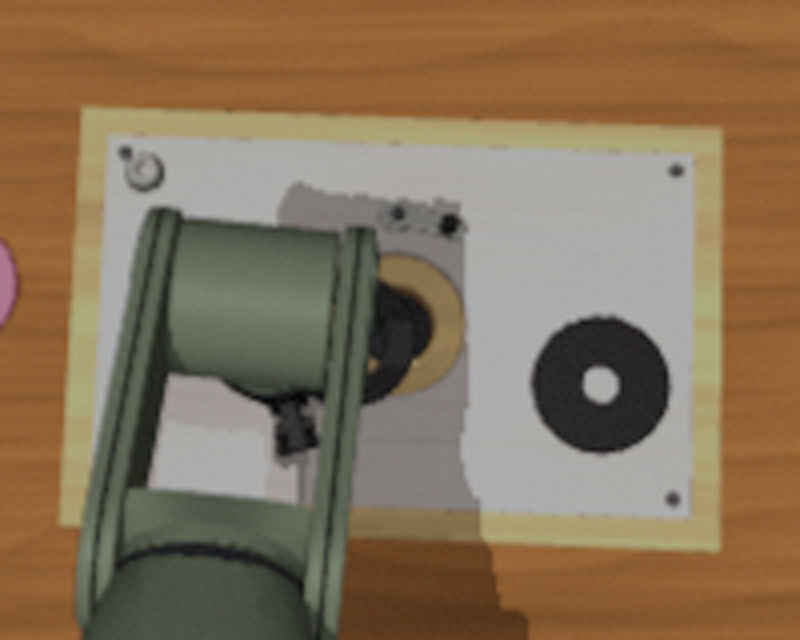

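The ring's leading part is already over the recess, near (400,330) in the crop, and on line. I continue, slowing down toward the end.

Call:
play_rows(motion=[[[-0.01,0,0,0],[-0.01,0,0,0],[-0.01,0,0,0],[-0.006,0,0,0],[-0.006,0,0,0]]])

```text
t: 8.3
eef_pos: [0.5373, 0.009, 0.0548]
tcp_rot: [0.614, 0.79, 0.0, -0.0]
force: [0.3, 1.4, 0.2]
width: 0.591
gripper_force: 0.4
```

Call:
play_rows(motion=[[[-0.004,0,0,0],[-0.004,0,0,0],[-0.004,0,0,0],[-0.004,0,0,0],[0,0,0,0]]])

```text
t: 8.8
eef_pos: [0.5392, 0.0011, 0.0547]
tcp_rot: [0.614, 0.79, -0.0, 0.0]
force: [-0.6, 0.2, -0.3]
width: 0.591
gripper_force: 0.0
```

```bash
python3 - <<'E'
from h import *
im,d=env.get_image("wrist");m=env.camera_model("wrist")
cv2.imwrite("pics/w4.png",im)
go([.540,-.002,.0545])
E
```

```text
t 8.85 pos [0.5392 0.0012 0.0547] yaw 104.3 w 0.588 F [ 0.8 -0.5  0.5] tool shift share [-0.0067 -0.      0.0005]
```

View pics/w4.png

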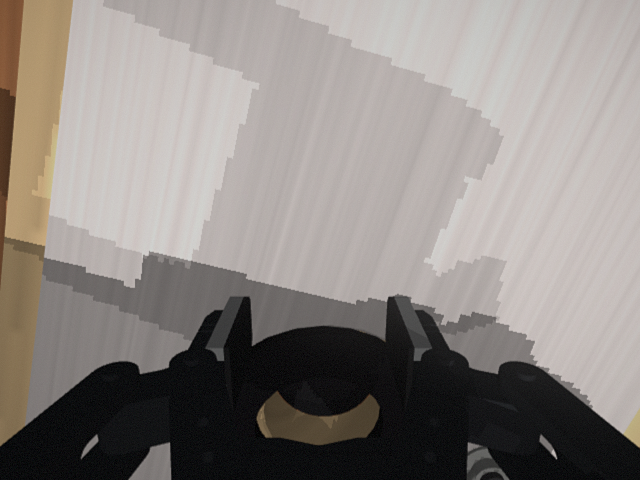

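The ring lies between the tips and is not yet seated. I keep pushing in 1 mm steps.

Call:
play_rows(motion=[[[-0.002,0,0,0],[-0.002,0,0,0],[-0.002,0,0,0],[0,0,0,0]]])

```text
t: 9.25
eef_pos: [0.5399, -0.0016, 0.0548]
tcp_rot: [0.614, 0.79, -0.0, 0.0]
force: [0.4, 0.3, 0.8]
width: 0.593
gripper_force: 0.1
```

Call:
play_rows(motion=[[[-0.002,0,0,0],[-0.002,0,0,0],[0,0,0,0]]])

```text
t: 9.55
eef_pos: [0.5405, -0.0036, 0.0548]
tcp_rot: [0.614, 0.79, 0.0, 0.0]
force: [0.1, -0.4, 0.1]
width: 0.59
gripper_force: 0.0
```

```bash
python3 - <<'E'
from h import *
im,d=env.get_image("wrist");m=env.camera_model("wrist")
cv2.imwrite("pics/w5.png",im)
go([.540,-.002,.0545])
# depth along centre strip -> world heights
E=m["extrinsics"];R=E[:3,:3];t=E[:3,3]
for v in range(310,440,8):
    o=[]
    for u in (290,320,350):
        z=d[v,u];p=R.T@(np.array([(u-m["cx"])/m["fx"]*z,-(v-m["cy"])/m["fy"]*z,-z])-t);o.append(p.round(4).tolist())
    print(v,o)
E
```

```text
t 9.6 pos [ 0.5405 -0.0035  0.0549] yaw 104.3 w 0.591 F [ 0.3 -0.1  0.4] tool shift share [ 0.0032 -0.0003  0.0007]
310 [[0.5288, -0.0048, 0.0391], [0.5398, -0.0023, 0.0385], [0.551, 0.0002, 0.0378]]
318 [[0.5296, -0.0084, 0.0384], [0.5408, -0.0063, 0.0371], [0.5523, -0.0041, 0.0357]]
326 [[0.5304, -0.0121, 0.0378], [0.5416, -0.009, 0.0381], [0.5528, -0.0064, 0.0378]]
334 [[0.5312, -0.0157, 0.0375], [0.5424, -0.0124, 0.0382], [0.5536, -0.0094, 0.0383]]
342 [[0.532, -0.0187, 0.0382], [0.5433, -0.016, 0.0379], [0.5543, -0.0123, 0.0393]]
350 [[0.5329, -0.0225, 0.0375], [0.5442, -0.0194, 0.0379], [0.5554, -0.0159, 0.0389]]
358 [[0.5336, -0.0257, 0.038], [0.5449, -0.022, 0.0393], [0.5566, -0.02, 0.0378]]
366 [[0.5345, -0.0291, 0.0383], [0.5524, -0.0508, 0.0011], [0.5574, -0.023, 0.0387]]
374 [[0.539, -0.0591, 0.0009], [0.5536, -0.0552, 0.0012], [0.5683, -0.0518, 0.0007]]
382 [[0.5401, -0.0635, 0.0013], [0.5546, -0.059, 0.0023], [0.5693, -0.0556, 0.0018]]
390 [[0.5412, -0.0683, 0.0011], [0.5559, -0.064, 0.0017], [0.5707, -0.0606, 0.0012]]
398 [[0.5425, -0.0746, -0.0009], [0.5571, -0.0689, 0.0015], [0.5724, -0.0661, 0.0]]
406 [[0.5427, -0.0735, 0.0064], [0.5584, -0.0739, 0.0011], [0.5731, -0.0693, 0.0021]]
414 [[0.5433, -0.0748, 0.0103], [0.559, -0.0764, 0.0039], [0.5724, -0.0685, 0.0091]]
422 [[0.5436, -0.0744, 0.0162], [0.5592, -0.0773, 0.0086], [0.5724, -0.0698, 0.0131]]
430 [[0.544, -0.0747, 0.021], [0.559, -0.0766, 0.0148], [0.572, -0.0698, 0.0185]]
438 [[0.5444, -0.0748, 0.0257], [0.5591, -0.0769, 0.0196], [0.572, -0.0708, 0.0225]]
```

The ring's top reads 0.038 all round the visible rim, so it is seated flat and flush. Now I back off, lift, close the fingers and turn for the clip push.

Call:
play_rows(motion=[[[0.016,0,0,0],[0,0,-0.05,0],[0,0,-0.05,0],[0,0,-0.05,0],[0,0,-0.03,0]]])

```text
t: 10.1
eef_pos: [0.5393, 0.0048, 0.147]
tcp_rot: [0.613, 0.79, 0.001, 0.001]
force: [0.1, 0.3, -0.4]
width: 0.59
gripper_force: 0.0
```

Call:
play_rows(motion=[[[0,0,0,-0.0745],[0,0,0,-0.0745],[0,0,0,-0.0745],[0,0,0,0],[0,0,0,0]]], claw=1)

```text
t: 10.6
eef_pos: [0.5382, 0.0047, 0.1447]
tcp_rot: [0.467, 0.884, 0.0, -0.0]
force: [0.7, -0.3, 0.3]
width: -0.001
gripper_force: 0.0
```

```bash
python3 - <<'E'
from h import *
go([.6246,-.1072,.1]); print(env.tcp_to_tips)
E
```

```text
t 10.6 pos [0.5382 0.0047 0.1447] yaw 124.3 w -0.001 F [ 0.7 -0.3  0.3] tool shift share [-0.2823  0.0166  0.0894]
0.017
```

Call:
play_rows(motion=[[[-0.0565,0.0033,0,0],[-0.0565,0.0033,0,0],[-0.0565,0.0033,0,0],[-0.0565,0.0033,0,0],[-0.0565,0.0033,0,0]]])

```text
t: 11.1
eef_pos: [0.6256, -0.1081, 0.1445]
tcp_rot: [0.467, 0.884, 0.0, -0.0]
force: [0.1, 0.7, -0.6]
width: 0.001
gripper_force: 0.0
```

Call:
play_rows(motion=[[[0,0,0.04,0],[0,0,0.04,0],[0,0,0,0],[0,0,0,0]]])

```text
t: 11.5
eef_pos: [0.6246, -0.1072, 0.1043]
tcp_rot: [0.467, 0.884, -0.0, -0.001]
force: [0.2, -0.5, 0.3]
width: -0.0
gripper_force: 0.0
```

```bash
python3 - <<'E'
from h import *
im,d=env.get_image("wrist");m=env.camera_model("wrist")
cv2.imwrite("pics/w6.png",im)
go([.6246,-.1072,.069])
for p in([.6134,-.0845,.067],[.6134,-.0845,.045],[.624,-.0514,.048],[.552,-.049,.038]):print(np.round(px(m,p)))
E
```

```text
t 11.55 pos [ 0.6254 -0.1074  0.1054] yaw 124.39 w 0.001 F [0.3 0.3 0.7] tool shift share [ 0.0012 -0.0012  0.0727]
[329. 233.]
[328. 219.]
[390. 174.]
[258.  72.]
```

View pics/w6.png

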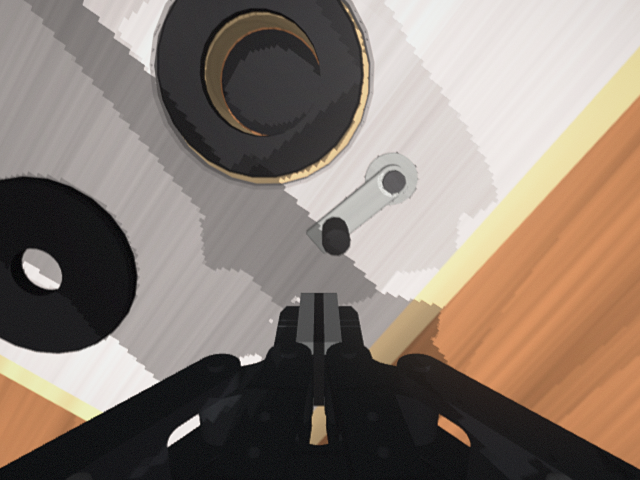

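The ring is seated. The pin's top is at (335,240) and the screw at (394,181), so the clip lies about 3 mm right of and nearer than predicted. I shift +y by 2.5 mm and back 2 mm, then lower.

Call:
play_rows(motion=[[[-0.004,0.005,0.0,0],[0,0,0.025,0],[0,0,0.025,0],[0,0,0.022,0],[0,0,0,0]]])

```text
t: 12.05
eef_pos: [0.6259, -0.107, 0.0655]
tcp_rot: [0.466, 0.885, -0.001, -0.003]
force: [0.5, -0.8, 0.3]
width: -0.0
gripper_force: 0.0
```

Call:
play_rows(motion=[[[0.01,0,0,0],[0.01,0,0,0],[0.01,0,0,0],[0.01,0,0,0],[0,0,0,0]]])

```text
t: 12.55
eef_pos: [0.6169, -0.0915, 0.0696]
tcp_rot: [0.466, 0.885, -0.0, 0.001]
force: [0.1, -2.2, -0.3]
width: -0.001
gripper_force: 0.6
```

```bash
python3 - <<'E'
from h import *
im,d=env.get_image("wrist");m=env.camera_model("wrist")
cv2.imwrite("pics/w7.png",im)
go([.5966,-.0663,.069])
E
```

```text
t 12.6 pos [ 0.6172 -0.0913  0.0695] yaw 124.43 w -0.004 F [-0.1 -1.5  0.7] tool shift share [ 0.0645 -0.0057  0.001 ]
```

View pics/w7.png

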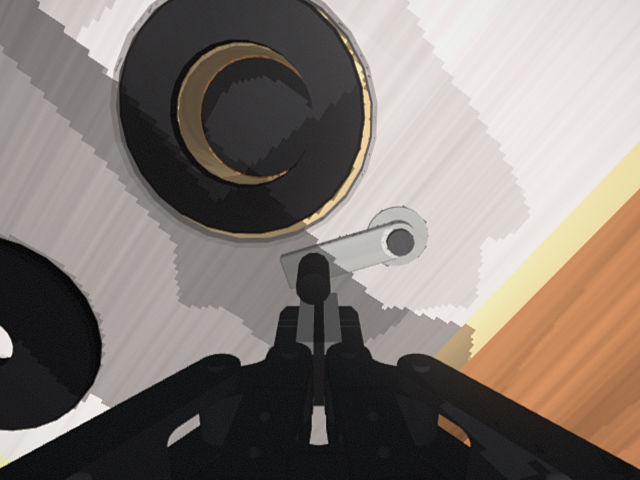

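The tip is in contact with the pin at (313,275) and the clip is turning, so I keep pushing.

Call:
play_rows(motion=[[[0.01,0,0,0],[0.01,0,0,0],[0.01,0,0,0],[0,0,0,0]]])

```text
t: 13.0
eef_pos: [0.608, -0.0776, 0.0687]
tcp_rot: [0.466, 0.885, 0.0, -0.0]
force: [0.4, -0.4, -0.0]
width: -0.004
gripper_force: 0.0
```

Call:
play_rows(motion=[[[0.01,0,0,0],[0.01,0,0,0],[0.006,0,0,0],[0,0,0,0]]])

```text
t: 13.4
eef_pos: [0.6011, -0.0675, 0.069]
tcp_rot: [0.466, 0.885, 0.0, 0.0]
force: [0.8, -0.3, 0.4]
width: -0.001
gripper_force: 0.5
```

```bash
python3 - <<'E'
from h import *
im,d=env.get_image("wrist");m=env.camera_model("wrist")
go([.5966,-.0663,.069]);cv2.imwrite("pics/w8.png",im)
g=cv2.cvtColor(im,cv2.COLOR_BGR2GRAY)
# fitted pin: nearest depth blob just ahead of the tips
E=m["extrinsics"];R=E[:3,:3];t=E[:3,3]
v,u=np.mgrid[60:330:1,200:480:1];z=d[60:330,200:480]
P=(np.stack([(u-m["cx"])/m["fx"]*z,-(v-m["cy"])/m["fy"]*z,-z],-1)-t)@R
def rep(n,k): print(n,k.sum(),u[k].mean().round(),v[k].mean().round(),np.median(P[k],0).round(4))
s=env.observe()['eef_pos'];ahead=(P[...,:2]-s[:2])@np.array([-.565,.825])
k=(P[...,2]>.060)&(P[...,2]<.072)&(ahead>.011)&(ahead<.03);rep("pin",k)
k=(P[...,2]>.0435)&(P[...,2]<.0475)&(ahead>.011)&(v<310)
rep("bar/screw",k)
E
```

```text
t 13.45 pos [ 0.6009 -0.0677  0.0688] yaw 124.44 w -0.002 F [0.7 0.  1. ] tool shift share [ 0.0071 -0.0054 -0.0003]
pin 1096 323.0 286.0 [ 0.5911 -0.0528  0.0667]
bar/screw 1304 325.0 261.0 [ 0.587  -0.0502  0.0449]
```

By depth the pin is now near (0.591,-0.053), roughly its goal. I nudge a little further to feel the stop, then retreat and check.

Call:
play_rows(motion=[[[0.002,0,0,0],[0.001,0,0,0],[0,0,0,0]]])

```text
t: 13.75
eef_pos: [0.6006, -0.067, 0.0689]
tcp_rot: [0.466, 0.885, 0.0, 0.0]
force: [2.2, -0.6, 0.2]
width: -0.003
gripper_force: 1.0
```

Call:
play_rows(motion=[[[-0.01,0,0,0],[-0.015,0,0,0],[-0.015,0,-0.02,0],[0,0,-0.06,0],[0,0,-0.06,0]]])

```text
t: 14.25
eef_pos: [0.611, -0.084, 0.1391]
tcp_rot: [0.467, 0.884, -0.0, -0.001]
force: [-0.5, 0.6, -1.4]
width: 0.002
gripper_force: 0.0
```

Call:
play_rows(motion=[[[-0.1,0,0,0],[-0.1,0,0,0],[-0.1,0,0,0],[-0.1,0,0,0],[0,0,0,0]]])

```text
t: 14.75
eef_pos: [0.7261, -0.2556, 0.1371]
tcp_rot: [0.469, 0.883, -0.001, 0.001]
force: [-0.5, 0.2, 0.2]
width: 0.003
gripper_force: 0.0
```

```bash
python3 - <<'E'
from h import *
env.get_image("top");im,d=env.get_image("top")
cv2.imwrite("pics/t9.png",cv2.resize(im[190:320,260:440],None,fx=4.4,fy=4.4,interpolation=cv2.INTER_CUBIC))
go([.6,-.2,.2])
E
```

```text
t 14.85 pos [ 0.7243 -0.2501  0.1377] yaw 124.29 w -0.003 F [0.1 0.5 0.6] tool shift share [ 0.223  -0.1491 -0.124 ]
```

View pics/t9.png

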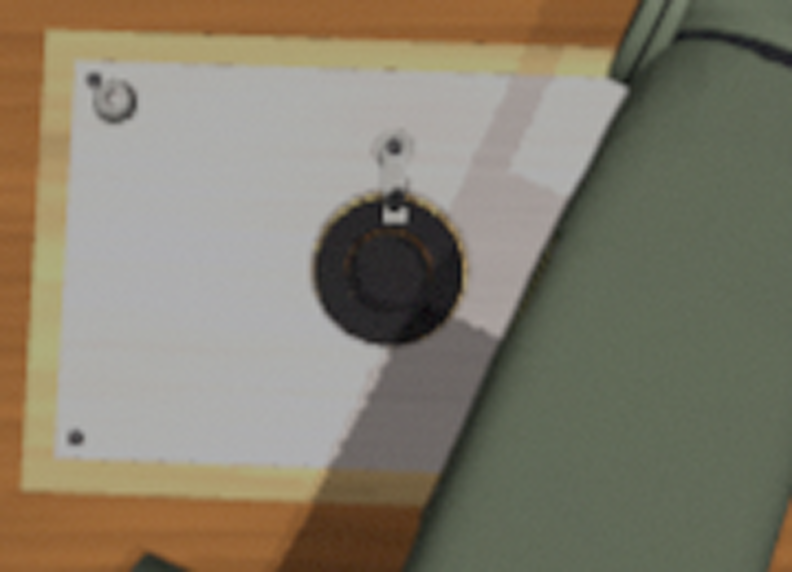

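The ring is seated at (390,270) and the clip points from the screw at (394,147) straight over it toward the recess's middle. The arm is clear of everything.

```bash
python3 -c "
from station import env
print(env.finish_job())"
```

```text
the job is handed in; nothing more can be done
None
```

I handed the job in at about 15 s. In the last top view the wide ring sits in the recess (its top measured flat at plate level), the clip points across it at the middle, and the arm is clear. The arm hid the narrow ring and the tin in that view, and the hand-in returned no verdict.

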